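Switch on the can shaker at its guarded toggle

TASK

Switch on the paint-can shaker: with a finger under the roller lip of the clear guard on the grey switch box, lift the guard well up, at least half-way to upright, and while the finger keeps it raised flip the toggle beneath all the way over towards the hinge; then take the finger away so that the guard drops fully shut over the switched-on toggle. Push with the fingers only, without pinching or forcing anything, and leave the unguarded lamp lever and everything lying or standing on the bench where it is.

Things in the scene. Friction and masses are not known exactly. Their poses are not given: they have to be found in the camera images.
- switch_box: Grey switch box, fixed to the bench. Origin on the bench below the toggle pivot. Own x runs from its front (lip side, x=-26 mm) to its back (hinge side, x=+74 mm), roughly to the robot's left; 124 mm wide in y; flat top panel 70 mm up. Fixed cheeks, 34 mm above the panel, at y=+-52 mm, x=-16 to +32 mm: 96 mm free between them
- guard (a joint): Guard angle, rad: 0 shut (flap level on the cheeks), stop at 1.45, nearly upright. Clear flap in a steel frame, about 60 g, hinged at its back edge along the box's y; opening, the lip rises, then swings to the box's +x. Nothing holds it open: let go, it falls shut from any angle
- guard_hinge_axis (a point): Middle of the guard's hinge axis, fixed on the box: 24 mm behind (+x) the toggle pivot, 105 mm above the bench; axis along the box's y
- guard_lip (a point): Middle of the lip: the axis of a free-turning steel roller, 10 mm thick, 94 mm long, along the guard's front edge; moves with the guard, 57 mm from the hinge axis. Shut: box x=-33 mm, 106 mm above the bench, overhanging the box's front by 12 mm. The flap is flat, 116 mm wide, 35 mm clear above the panel. A fingertip, tool leaning about 30 degrees tip forward (to the hinge), fits under the roller
- toggle (a joint): Toggle angle, rad: 0 (to 0.1) off, leaning 0.35 rad from vertical to the box's -x (lip side); 0.7 fully on, leaning 0.35 rad to +x (hinge side). Stays where it is left; about 2 N near the tip moves it
- toggle_tip (a point): Tip of the steel bat toggle, 30 mm from its pivot; 12 mm thick at the tip, 9 mm lower down. The pivot is at panel height, above the box's origin. It clears the shut guard in every position
- lamp_lever (a joint): Angle of the plain unguarded lever (60 mm, on its own grey block to the robot's right, the work-lamp switch), rad: 0 as it starts; not to be touched
- lamp_lever_base: Grey block, fixed to the bench, with the unguarded lamp lever on top; origin at the centre of its underside
- paint_can: Closed steel paint can, 104 mm across, 122 mm high, loose; origin at the centre of its underside
- can_lid: Dark round can lid lying flat beyond the switch box, 90 mm across, 7 mm high, loose; origin at the centre of its underside
- stir_stick: Wooden stir stick lying flat beside the box, below the lip, 190 by 22 by 5 mm (long along its x), loose; origin at the centre of its underside
- sample_jar: Small capped jar on the robot's side of the switch box, 42 mm across, 55 mm high, loose; origin at the centre of its underside
- flask: Green drinking flask with a black cap, 68 mm across, 200 mm high, loose; origin at the centre of its underside
- brush: Paint brush lying on the bench, loose; origin on its underside, handle to its -x
- coffee_cup: White takeaway cup with lid, 82 mm across, 112 mm high, loose; origin at the centre of its underside

How it is judged:
By the outcome, as a careful person would: the job done as asked, in the order asked, and still so for the second after the job is handed in, with the robot touching nothing.
It also fails if it takes over 45 s, if anything falls off the work surface, if the arm or the gripper's body presses on something with over 40 N, if the wrist force passes 120 N, or if a joint passes its speed limit or range.

ROBOT

A 6-joint arm with a two-finger parallel gripper is mounted at the origin on the work surface. World frame = base frame: x ahead of the robot, y to its left, z up, the work surface at z = 0. Lengths are in m, angles in degrees, forces in N, time in s.
With the tool pointing down it reaches from about 0.375 to 0.9 m from the base axis. Payload 3.1 kg.
Tool frame: the origin (TCP) lies at the very end of the fingers, on their centre line; the grasp point (between the pads) lies 19 mm behind it (bot.hold_point_z is the z of the grasp point in the tool frame, in m); z points along the fingers, y is the direction in which the jaws open and shut (so a half turn about z gives the same grasp; the last joint's range is limited). The gripper opens to 87 mm and grips with 3 to 60 N. Pads are 19 mm wide; open, the fingers measure 117 mm over their backs; the gripper's body (75 mm by 190 mm) begins 51 mm behind the grasp point.
Start: joints at [60.59, 30.224, 82.088, -0, 67.689, -10.227], TCP at [0.205, 0.59, 0.223] pointing down, gripper open.
Joint ranges: [-176.69, 176.69], [-43.24, 126.21], [12.49, 139.97], [-82, 262], [0, 151.66], [-163.58, 163.58]. Speed limits (degrees/s): [159.86, 159.86, 180, 180, 180, 180].

INTERFACE

Orientations are given as a 3x3 rotation matrix whose columns are the frame's x, y, z axes.
In Python, from rig import bot gives the robot as it stands.
- The arm moves only by the tool servo_tool, never from a script. Its argument "increments" is a list of rows, each a list of 3 entries, a list of its own where there are three numbers: the closure, from 0 (fully open) to 1 (shut), then the shift along the tool's x, y, z in mm, then the turn about the tool's z in degrees. In form: [[claw, [x, y, z], turn], ...]. A call has 1 to 5 rows; each row shifts and turns the commanded pose from where the row before left it, along the tool's axes as they then stand; what a row does not reach is not made up. A row lasts 1/8 s, in which the tool goes at most 62.5 mm and 10.7 degrees, less where a joint would pass 70% of its speed; a pose out of reach is approached as far as the arm can. A call with a gripper value outside its range is refused whole. The fingers move at their own pace and stop on an object; the grip force is fixed at half the most. Time passes only in rows, so rows that do not move let the fingers close. It gives the time, the measured TCP pose, the force and the opening at its end, in the units of the state.
- bot.read_state(): the state, without advancing time (a new reading comes with each control period).
- bot.capture(name): name is "side" or "top"; returns (picture, depth): 400x640x3 uint8, blue, green, red; 400x640 float32, m along the optical axis (not along the pixel's ray), 0 where there is no reading.
- bot.camera_info(name): a dict with "K" (3x3 intrinsics, pixels), "distortion" ([k1, k2, p1, p2, k3] as OpenCV has them; the pictures are not rectified), "R" (3x3) and "t" (3): a world point X has camera coordinates R X + t. Camera axes: x right, y down, z forward; pixel columns grow to the right and rows downward; lengths in m; the calibration is good to about 2 mm. A picture is of the moment at which its call begins. camera_info takes no time and is no camera call.
- bot.hand_in(): hands the job in, once; it reports no verdict.
Trained networks look in the newest picture that a camera, given by its name, has taken for a name from the list of things; names that differ only in an ending like _2 or _b are one class to them, and where a whole thing is asked for, a point or a joint stands for the part that bears it (a point fixed in the world has none). Each returns a list of dicts, best first, with "p" (0 to 1); they miss things now and then, are a little off and sometimes report something else, mostly with a low value. They report only what shows in the picture. A call takes as long as a camera call.
- bot.find_in(camera, thing): "bbox" ([left, top, right, bottom] in pixels, round what is visible of it).
- bot.trace(camera, thing): "region" (400x640 bool, what is visible of it) and "bbox" ([left, top, right, bottom] in pixels, round what is visible of it).
The state is a dict: "time_s": time; "joint_positions": joint angles; "qvel": joint speeds; "tau": joint torques, N m; "position": TCP position; "tcp_rot": TCP orientation; "force": force on the tool from outside, world axes, zero at the start; "moment": the same for the moment, N m; "opening": opening from 0.0 (shut) to 1.0 (fully open).
Only numpy, scipy, OpenCV 4.12 (cv2) and the standard library are available. Lean on these libraries where they do the work, as an engineer would, in place of code of your own. Each camera call takes 0.05 s, during which the arm holds its last target.

## Working session

There is one attempt and no reset: what is moved stays moved. The work goes in short steps, Python scripts to look and compute and a tool call to move; the robot and the scene stay as the last step left them, time stands still between calls to the robot, and variables do not carry over. Pictures are saved under pics/ and viewed, and the job is handed in when it is done.

Besides the shell and the picture viewer there is one more tool, called in YAML: its name, and indented under it one key for each argument. servo_tool: Moves the arm, as the interface text tells. Its arguments: {"type":"object","properties":{"increments":{"type":"array","items":{"type":"array"}}},"required":["increments"]}

```bash
ls; mkdir -p pics; python3 - <<'E'
from rig import bot
import cv2, numpy as np
s=bot.read_state();print(s['time_s'],s['position'],s['tcp_rot'],s['force'],s['opening'])
for c in ('side','top'):
    p,d=bot.capture(c); cv2.imwrite(f'pics/{c}0.png',p); np.save(f'pics/{c}0.npy',d)
    i=bot.camera_info(c);print(c,i)
E
```

```text
pics
0.0 [0.20494183 0.58965876 0.22159122] [[-9.44496074e-01  3.28521014e-01 -1.05295471e-03]
 [ 3.28522486e-01  9.44494275e-01 -1.88180779e-03]
 [ 3.76296290e-04 -2.12327937e-03 -9.99997675e-01]] [ 0.42587693  0.58203751 -0.44506381] 1.0000085930353184
side {'K': array([[375.83234154,   0.        , 319.90985928],
       [  0.        , 375.83234154, 202.09473049],
       [  0.        ,   0.        ,   1.        ]]), 'distortion': array([-0.04890803,  0.        ,  0.        ,  0.        ,  0.        ]), 'R': array([[-0.97897523, -0.20382002,  0.00805646],
       [-0.14347249,  0.65996769, -0.73746749],
       [ 0.14499364, -0.72311828, -0.67533458]]), 't': array([0.5786896 , 0.16272997, 0.94771508])}
top {'K': array([[382.54010641,   0.        , 317.33019727],
       [  0.        , 382.54010641, 198.82895891],
       [  0.        ,   0.        ,   1.        ]]), 'distortion': array([-0.0672211,  0.       ,  0.       ,  0.       ,  0.       ]), 'R': array([[ 0.02987556, -0.99935127,  0.02011198],
       [-0.99555199, -0.03154857, -0.08877453],
       [ 0.08935144, -0.01737034, -0.99584868]]), 't': array([-0.04957906,  0.6074478 ,  0.93854795])}
```

View pics/side0.png

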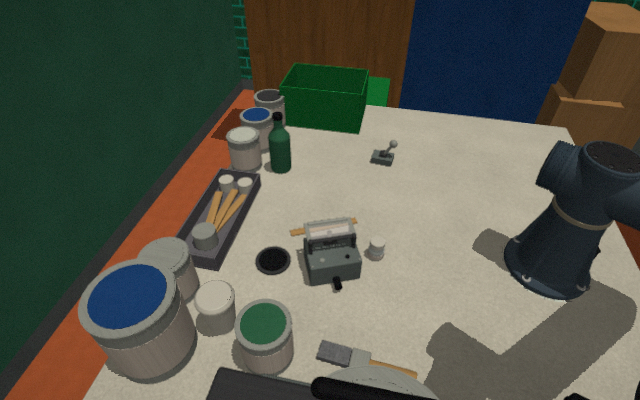

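View pics/top0.png

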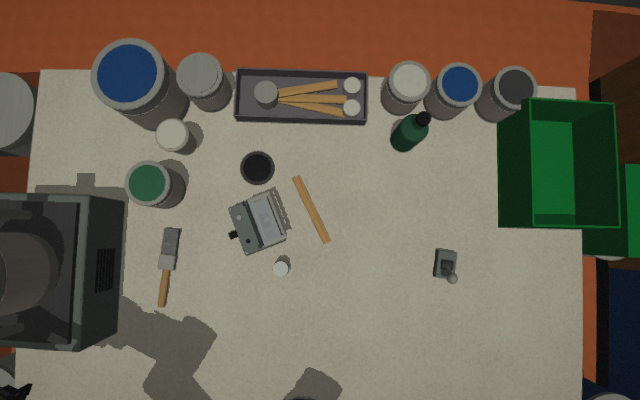

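```bash
cat > h.py <<'E'
import numpy as np, cv2
from rig import bot
def world(c,uv,z=None,d=None):
    i=bot.camera_info(c);K=i['K'];D=np.array(i['distortion'])
    uv=np.asarray(uv,float).reshape(-1,1,2)
    n=cv2.undistortPoints(uv,K,D).reshape(-1,2)
    r=np.c_[n,np.ones(len(n))]
    C=-i['R'].T@i['t']; rw=r@i['R']
    if d is not None: return C+rw*np.asarray(d).reshape(-1,1)
    return C+rw*((z-C[2])/rw[:,2])[:,None]
def pix(c,X):
    i=bot.camera_info(c)
    return cv2.projectPoints(np.asarray(X,float).reshape(-1,3),cv2.Rodrigues(i['R'])[0],i['t'],i['K'],np.array(i['distortion']))[0].reshape(-1,2)
E
python3 - <<'E'
from h import *
for c,(x0,y0,x1,y1) in (('side',(280,200,400,300)),('top',(215,165,340,285))):
    p=cv2.imread(f'pics/{c}0.png'); cv2.imwrite(f'pics/{c}0c.png',cv2.resize(p[y0:y1,x0:x1],None,fx=6 if c=='side' else 4.8,fy=6 if c=='side' else 4.8,interpolation=cv2.INTER_CUBIC))
d=np.load('pics/top0.npy')
v,u=np.mgrid[165:285,215:340]
W=world('top',np.c_[u.ravel(),v.ravel()],d=d[165:285,215:340].ravel()).reshape(120,125,3)
z=W[...,2]
print('bench',np.median(z[:, -10:]))
for lo,hi in((.04,.062),(.062,.078),(.098,.104),(.104,.115),(.115,.2)):
    m=(z>lo)&(z<hi);print(lo,hi,m.sum(),W[m].mean(0) if m.any() else '', )
vis=np.clip(z/0.12*255,0,255).astype(np.uint8);cv2.imwrite('pics/z0.png',cv2.resize(cv2.applyColorMap(vis,cv2.COLORMAP_JET),None,fx=4.8,fy=4.8,interpolation=0))
np.save('pics/W0.npy',W)
for c in('side','top'):
  for t in('switch_box','guard','guard_lip','stir_stick','sample_jar','toggle','toggle_tip'):
    r=bot.find_in(c,t); print(c,t,[(round(a['p'],2),np.round(a['bbox'])) for a in r[:2]])
E
```

```text
bench 0.0007935338988735996
0.04 0.062 210 [0.43637507 0.05418699 0.05561891]
0.062 0.078 982 [0.52789051 0.1367274  0.07062345]
0.098 0.104 3 [0.53678304 0.11529479 0.1011774 ]
0.104 0.115 1384 [0.55141693 0.0897969  0.10915705]
0.115 0.2 0 
side switch_box [(0.76, array([305., 216., 364., 290.]))]
side guard [(0.94, array([303., 218., 358., 244.]))]
side guard_lip [(0.91, array([305., 220., 355., 241.]))]
side stir_stick [(0.69, array([288., 219., 354., 235.])), (0.58, array([365., 236., 384., 260.]))]
side sample_jar [(0.56, array([368., 237., 385., 259.])), (0.48, array([289., 218., 355., 236.]))]
side toggle [(0.29, array([228., 299., 292., 376.]))]
side toggle_tip []
top switch_box [(0.84, array([229., 190., 287., 253.])), (0.36, array([156., 229., 180., 306.]))]
top guard [(0.73, array([244., 191., 285., 248.]))]
top guard_lip [(0.83, array([245., 194., 284., 244.])), (0.41, array([449., 269., 459., 281.]))]
top stir_stick [(0.59, array([294., 175., 329., 243.]))]
top sample_jar [(0.66, array([272., 260., 294., 276.]))]
top toggle []
top toggle_tip []
```

View pics/side0c.png

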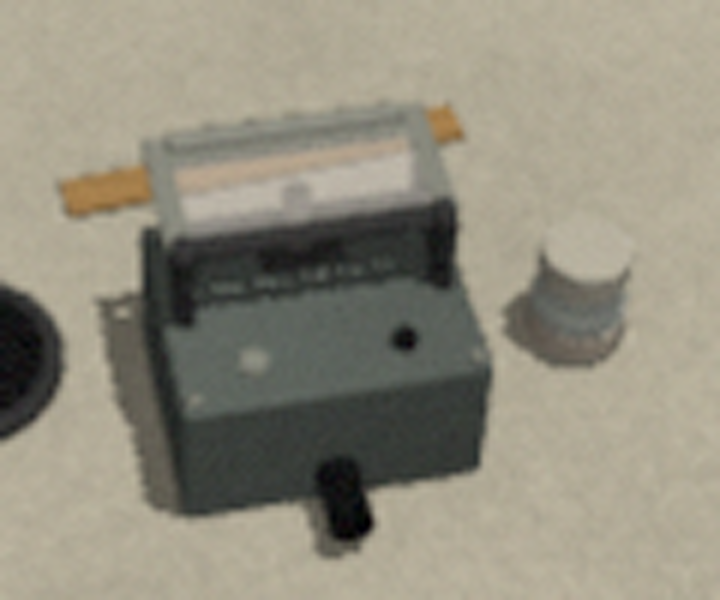

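View pics/top0c.png

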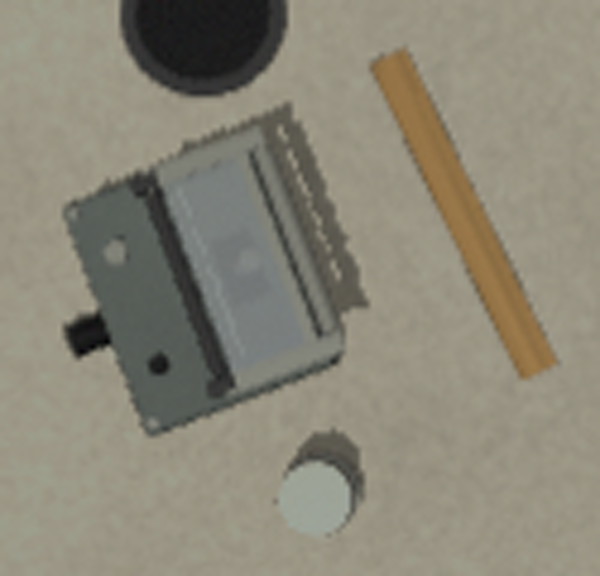

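View pics/z0.png

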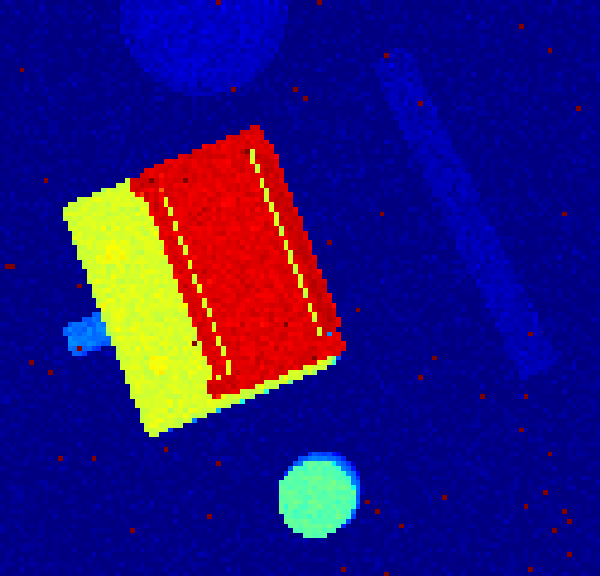

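```bash
python3 - <<'E'
from h import *
W=np.load('pics/W0.npy');z=W[...,2]
for lo,hi in((.104,.115),(.066,.115)):
    m=((z>lo)&(z<hi)).astype(np.uint8); m=cv2.morphologyEx(cv2.morphologyEx(m,cv2.MORPH_CLOSE,np.ones((3,3))),cv2.MORPH_OPEN,np.ones((3,3)))
    m=m.astype(bool)&(z>lo)&(z<hi)
    r=cv2.minAreaRect((W[m][:,:2]*1000).astype(np.float32));print(lo,r);print(cv2.boxPoints(r))
# panel back corners
print(world('top',[[215+64/4.8,165+208/4.8],[215+151/4.8,165+436/4.8]],z=.07))
# jar, stick, lid
for n,lo,hi,reg in(('jar',.045,.062,(slice(90,120),slice(50,80))),('stick',.003,.012,(slice(5,85),slice(75,120)))):
    w=W[reg].reshape(-1,3);w=w[(w[:,2]>lo)&(w[:,2]<hi)];print(n,w.mean(0),cv2.minAreaRect((w[:,:2]*1000).astype(np.float32)))
E
```

```text
0.104 ((550.9883422851562, 91.33888244628906), (116.39034271240234, 70.00631713867188), 23.452117919921875)
[[483.66983  100.28987 ]
 [511.53116   36.066566]
 [618.3069    82.38789 ]
 [590.44556  146.6112  ]]
0.066 ((542.666259765625, 110.73486328125), (123.83643341064453, 112.28314208984375), 23.498769760131836)
[[463.49768  137.53192 ]
 [508.2683    34.560577]
 [621.83484   83.937805]
 [577.0642   186.90915 ]]
[[0.57514069 0.18327203 0.07      ]
 [0.46323765 0.134604   0.07      ]]
jar [0.43487711 0.05389194 0.05572125] ((434.5553894042969, 53.42494201660156), (36.22002410888672, 36.411354064941406), 2.3850200176239014)
stick [ 0.58247273 -0.01761452  0.00514444] ((583.7416381835938, -18.307682037353516), (204.67994689941406, 114.47415924072266), 1.6839497089385986)
```

servo_tool:
  increments:
    - [0,[50,-23,-20],0]
    - [0,[50,-23,-20],0]
    - [0,[50,-23,-20],0]
    - [0,[50,-23,-20],0]
    - [0,[50,-23,-20],0]

```text
time_s: 1.42
position: [-0.0703, 0.5635, 0.3234]
tcp_rot: [[-0.944, 0.329, -0.0], [0.329, 0.944, 0.001], [0.0, 0.001, -1.0]]
force: [0.2, 1.3, -0.4]
opening: 0.996
```

servo_tool:
  increments:
    - [0,[50,-23,-20],0]
    - [0,[50,-23,-20],0]
    - [0,[50,-23,-20],0]
    - [0,[0,0,-60],0]
    - [0,[0,0,-60],0]

```text
time_s: 2.05
position: [-0.234, 0.5472, 0.5037]
tcp_rot: [[-0.945, 0.327, 0.0], [0.327, 0.945, -0.001], [-0.001, -0.001, -1.0]]
force: [0.0, 1.3, 0.2]
opening: 1.0
```

```bash
python3 - <<'E'
from h import *
s=bot.read_state()
for k in('time_s','joint_positions','position','tcp_rot','force'):print(k,np.round(s[k],3))
E
```

```text
time_s 2.05
joint_positions [ 1.02410e+02  1.76130e+01  5.97310e+01 -7.00000e-03  1.02729e+02
  3.14710e+01]
position [-0.234  0.547  0.504]
tcp_rot [[-0.945  0.327  0.   ]
 [ 0.327  0.945 -0.001]
 [-0.001 -0.001 -1.   ]]
force [0.007 1.267 0.222]
```

servo_tool:
  increments:
    - [0,[38,-43,0],0]
    - [0,[38,-43,0],0]
    - [0,[0,0,-60],0]
    - [0,[0,0,-60],0]
    - [0,[0,0,-60],0]

```text
time_s: 2.68
position: [-0.333, 0.4908, 0.6847]
tcp_rot: [[-0.945, 0.328, -0.0], [0.328, 0.945, 0.001], [0.0, 0.001, -1.0]]
force: [-0.1, 1.2, 0.9]
opening: 1.001
```

servo_tool:
  increments:
    - [0,[0,0,-60],0]
    - [0,[0,0,-60],0]
    - [0,[0,0,-60],0]

```text
time_s: 3.05
position: [-0.2753, 0.408, 0.7979]
tcp_rot: [[-0.944, 0.329, 0.006], [0.328, 0.943, -0.06], [-0.026, -0.055, -0.998]]
force: [0.5, 0.0, 0.1]
opening: 1.0
```

```bash
cat > st.py <<'E'
from h import *
s=bot.read_state()
for k in('time_s','joint_positions','position','tcp_rot','force'):print(k,np.round(s[k],3).tolist())
E
python3 st.py
```

```text
time_s 3.05
joint_positions [110.417, 19.208, 12.489, 1.845, 151.651, 41.234]
position [-0.275, 0.408, 0.798]
tcp_rot [[-0.944, 0.329, 0.006], [0.328, 0.943, -0.06], [-0.026, -0.055, -0.998]]
force [0.485, 0.03, 0.124]
```

servo_tool:
  increments:
    - [0,[20,22,45],0]
    - [0,[20,22,45],0]
    - [0,[20,22,45],0]
    - [0,[20,22,45],0]
    - [0,[41,44,0],0]

```text
time_s: 3.68
position: [-0.3444, 0.5575, 0.5939]
tcp_rot: [[-0.944, 0.329, 0.019], [0.327, 0.941, -0.092], [-0.048, -0.08, -0.996]]
force: [-0.3, 1.7, 0.5]
opening: 1.002
```

```bash
python3 st.py
```

```text
time_s 3.675
joint_positions [111.51, 28.347, 30.297, 1.159, 126.627, 41.348]
position [-0.344, 0.558, 0.594]
tcp_rot [[-0.944, 0.329, 0.019], [0.327, 0.941, -0.092], [-0.048, -0.08, -0.996]]
force [-0.345, 1.658, 0.515]
```

servo_tool:
  increments:
    - [0,[41,44,0],0]
    - [0,[41,44,0],0]
    - [0,[41,44,0],0]
    - [0,[41,44,0],0]
    - [0,[41,44,0],0]

```text
time_s: 4.3
position: [-0.4036, 0.7241, 0.4988]
tcp_rot: [[-0.943, 0.33, -0.045], [0.33, 0.944, 0.027], [0.052, 0.01, -0.999]]
force: [0.2, -0.1, 0.1]
opening: 0.999
```

```bash
python3 st.py
```

```text
time_s 4.3
joint_positions [110.739, 44.987, 12.585, 2.185, 120.046, 41.156]
position [-0.404, 0.724, 0.499]
tcp_rot [[-0.943, 0.33, -0.045], [0.33, 0.944, 0.027], [0.052, 0.01, -0.999]]
force [0.239, -0.084, 0.104]
```

servo_tool:
  increments:
    - [0,[38,44,-20],0]
    - [0,[38,44,-20],0]
    - [0,[38,44,-20],0]
    - [0,[38,44,-20],0]
    - [0,[38,44,-20],0]

```text
time_s: 4.92
position: [-0.4038, 0.795, 0.4963]
tcp_rot: [[-0.93, 0.342, -0.132], [0.315, 0.93, 0.19], [0.188, 0.135, -0.973]]
force: [-0.6, 0.7, 0.2]
opening: 1.002
```

```bash
python3 st.py
```

```text
time_s 4.925
joint_positions [108.492, 45.719, 12.586, 3.925, 108.805, 39.612]
position [-0.404, 0.795, 0.496]
tcp_rot [[-0.93, 0.342, -0.132], [0.315, 0.93, 0.19], [0.188, 0.135, -0.973]]
force [-0.587, 0.695, 0.153]
```

servo_tool:
  increments:
    - [0,[25,51,-5],0]
    - [0,[25,51,-5],0]
    - [0,[25,51,-5],0]

```text
time_s: 5.3
position: [-0.3736, 0.8559, 0.4836]
tcp_rot: [[-0.92, 0.353, -0.172], [0.298, 0.913, 0.279], [0.256, 0.205, -0.945]]
force: [-0.4, 0.2, -0.1]
opening: 1.0
```

```bash
python3 st.py
```

```text
time_s 5.3
joint_positions [104.969, 47.21, 12.577, 5.531, 101.779, 36.532]
position [-0.374, 0.856, 0.484]
tcp_rot [[-0.92, 0.353, -0.172], [0.298, 0.913, 0.279], [0.256, 0.205, -0.945]]
force [-0.407, 0.207, -0.077]
```

servo_tool:
  increments:
    - [0,[11,57,5],0]
    - [0,[11,57,5],0]
    - [0,[11,57,5],0]

```text
time_s: 5.68
position: [-0.3119, 0.9277, 0.4592]
tcp_rot: [[-0.908, 0.367, -0.201], [0.279, 0.89, 0.362], [0.312, 0.273, -0.91]]
force: [-0.1, 0.5, 0.6]
opening: 0.997
```

```bash
python3 st.py
```

```text
time_s 5.675
joint_positions [99.57, 49.597, 12.575, 7.986, 94.57, 31.595]
position [-0.312, 0.928, 0.459]
tcp_rot [[-0.908, 0.367, -0.201], [0.279, 0.89, 0.362], [0.312, 0.273, -0.91]]
force [-0.068, 0.502, 0.585]
```

```bash
cat >> h.py <<'E'
th=np.radians(23.5)
BX=np.array([-np.sin(th),np.cos(th),0]);BY=np.array([-np.cos(th),-np.sin(th),0]);O=np.array([.550,.094,0])
def w2b(p): p=np.asarray(p)-O; return np.array([p@BX,p@BY,p[...,2]] if p.ndim==1 else [p@BX,p@BY,p[:,2]])
def b2w(q): q=np.asarray(q,float); return O+q[0]*BX+q[1]*BY+np.array([0,0,q[2]])
def vb(v): return np.array([v@BX,v@BY,v[2]])
def plan(target,n=None):
    s=bot.read_state();R=np.array(s['tcp_rot']);d=R.T@(np.asarray(target)-s['position'])*1000
    print('shift mm',np.round(d,1),'|d|',round(np.linalg.norm(d)), 'rows',np.linalg.norm(d)/60)
E
python3 - <<'E'
from h import *
s=bot.read_state();R=np.array(s['tcp_rot'])
print('z in box',vb(R[:,2]))
def fing(R,g): # finger end corners in box coords rel TCP
    out=[]
    for sg in(1,-1):
        c=np.array([[x,sg*y,0] for x in(-9.5,9.5) for y in(g/2,g/2+15)])
        out.append(np.array([vb(R@k) for k in c]))
    return out
a=R[:,2]
def rotz(R,d): r=np.radians(d);c,s_=np.cos(r),np.sin(r);return R@np.array([[c,-s_,0],[s_,c,0],[0,0,1]])
from scipy.optimize import brentq
def theta(R,g,tcp):
    # roller axis along box y; finger as prism along -z tool; roller cross-section: face at max normal
    zb=vb(R[:,2]); t=np.arctan2(zb[0],-zb[2]); n=np.array([np.cos(t),np.sin(t)])
    m=max((tcp[[0,2]]+c[[0,2]])@n for f in fing(R,g) for c in f)
    f=lambda q:(np.array([24-57*np.cos(q),105+57*np.sin(q)])@n)-5-m
    qs=np.linspace(0,1.45,300);v=[f(q) for q in qs]
    return next((q for q,x in zip(qs,v) if x>0),9), np.degrees(t)
for turn,g in((27,16),(30,16),(32,16),(33,20),(66,16),(70,16)):
    Rr=rotz(R,turn);F=fing(Rr,g)
    lead=[f[np.argmax(f[:,0])] for f in F]
    il=int(lead[1][0]>lead[0][0]); tr=1-il
    res=[]
    for ax in(-16,3):
        # trailing leading corner at (ax,?,95)
        tcp=np.array([ax,0,95.])-lead[tr]; tcp[1]=-F[tr][:,1].mean()
        res.append((np.round(tcp,1).tolist(),np.round(theta(Rr,g,tcp)[0],2)))
    print(turn,g,'lead' ,'-+'[il==0],'n',np.round(lead[il]-lead[tr],1),res,'leader y',np.round(F[il][:,1]+tcp[1],0),'trail y',np.round(F[tr][:,1]+tcp[1],0))
plan([.1,.75,.42]);plan([.4,.45,.36])
E
```

```text
z in box [ 0.41221767  0.04044508 -0.91018723]
27 16 lead + n [  9.8 -29.2   3.1] [([-21.6, -14.6, 92.0], np.float64(0.69)), ([-2.6, -14.6, 92.0], np.float64(1.01))] leader y [-25. -39. -19. -33.] trail y [-10.   4.  -4.  10.]
30 16 lead + n [  8.4 -29.7   2.5] [([-22.1, -14.9, 91.8], np.float64(0.65)), ([-3.1, -14.9, 91.8], np.float64(0.98))] leader y [-25. -40. -20. -34.] trail y [-10.   5.  -5.  10.]
32 16 lead + n [  7.5 -30.    2. ] [([-22.4, -15.0, 91.6], np.float64(0.64)), ([-3.4, -15.0, 91.6], np.float64(0.96))] leader y [-25. -40. -20. -35.] trail y [-10.   5.  -5.  10.]
33 20 lead + n [  7.9 -34.    2.1] [([-22.1, -17.0, 91.7], np.float64(0.64)), ([-3.1, -17.0, 91.7], np.float64(0.97))] leader y [-29. -44. -25. -39.] trail y [-9.  5. -5.  9.]
66 16 lead - n [ 9.1 29.2  5.4] [([-21.9, 14.6, 92.8], np.float64(0.69)), ([-2.9, 14.6, 92.8], np.float64(1.01))] leader y [25. 39. 19. 33.] trail y [ 10.  -4.   4. -10.]
70 16 lead - n [10.9 28.4  6.2] [([-21.2, 14.2, 93.2], np.float64(0.73)), ([-2.2, 14.2, 93.2], np.float64(1.05))] leader y [25. 39. 18. 31.] trail y [ 11.  -3.   3. -11.]
shift mm [-435.9  -17.8 -111.6] |d| 450 rows 7.505144607749099
shift mm [-810.7 -191.  -226. ] |d| 863 rows 14.384174542055518
```

servo_tool:
  increments:
    - [0.8,[-54,-2,-14],0]
    - [0.8,[-54,-2,-14],0]
    - [0.8,[-54,-2,-14],0]
    - [0.8,[-54,-2,-14],0]
    - [0.8,[-54,-2,-14],0]

```text
time_s: 6.3
position: [-0.0553, 0.8165, 0.4372]
tcp_rot: [[-0.908, 0.366, -0.201], [0.279, 0.889, 0.362], [0.311, 0.273, -0.91]]
force: [0.4, 0.2, -0.2]
opening: 0.522
```

servo_tool:
  increments:
    - [0.8,[-54,-2,-14],0]
    - [0.8,[-54,-2,-14],0]
    - [0.8,[-54,-2,-14],0]

```text
time_s: 6.68
position: [0.0981, 0.7509, 0.4234]
tcp_rot: [[-0.909, 0.366, -0.201], [0.279, 0.889, 0.362], [0.311, 0.273, -0.91]]
force: [-0.1, -0.5, -0.8]
opening: 0.226
```

```bash
python3 st.py; python3 -c "
from h import *
plan([.4,.45,.36]);plan(b2w([-.09,-.015,.2]))"
```

```text
time_s 6.675
joint_positions [66.331, 25.748, 62.55, 19.745, 77.048, -5.903]
position [0.098, 0.751, 0.423]
tcp_rot [[-0.909, 0.366, -0.201], [0.279, 0.889, 0.362], [0.311, 0.273, -0.91]]
force [-0.053, -0.517, -0.798]
shift mm [-377.8 -174.3 -111.9] |d| 431 rows 7.181576513274698
shift mm [-729.6 -529.6 -163.1] |d| 916 rows 15.269212690381183
```

servo_tool:
  increments:
    - [0.8,[-47,-22,-14],0]
    - [0.8,[-47,-22,-14],0]
    - [0.8,[-47,-22,-14],0]
    - [0.8,[-47,-22,-14],0]
    - [0.8,[-47,-22,-14],0]

```text
time_s: 7.3
position: [0.2488, 0.579, 0.3955]
tcp_rot: [[-0.887, 0.365, -0.283], [0.237, 0.885, 0.401], [0.397, 0.288, -0.871]]
force: [-99.5, 55.4, 8.9]
opening: 0.2
```

servo_tool:
  increments:
    - [0.8,[-47,-22,-14],0]
    - [0.8,[-47,-22,-14],0]
    - [0.8,[-47,-22,-14],0]

```text
time_s: 7.68
position: [0.3968, 0.4491, 0.3603]
tcp_rot: [[-0.909, 0.365, -0.2], [0.278, 0.89, 0.362], [0.31, 0.273, -0.911]]
force: [0.8, -0.1, 0.0]
opening: 0.2
```

```bash
python3 st.py; python3 -c "
from h import *
plan(b2w([-.09,-.015,.26]))"
```

```text
time_s 7.675
joint_positions [25.239, 19.616, 81.844, 24.681, 81.099, -49.534]
position [0.397, 0.449, 0.36]
tcp_rot [[-0.909, 0.365, -0.2], [0.278, 0.89, 0.362], [0.31, 0.273, -0.911]]
force [0.751, -0.115, 0.015]
shift mm [-335.4 -337.6 -105.4] |d| 487 rows 8.122574131774881
```

```bash
python3 - <<'E'
from h import *
for c in ('side','top'):
    p,d=bot.capture(c); cv2.imwrite(f'pics/{c}1.png',p); np.save(f'pics/{c}1.npy',d)
E
```

```text
(no output)
```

View pics/side1.png

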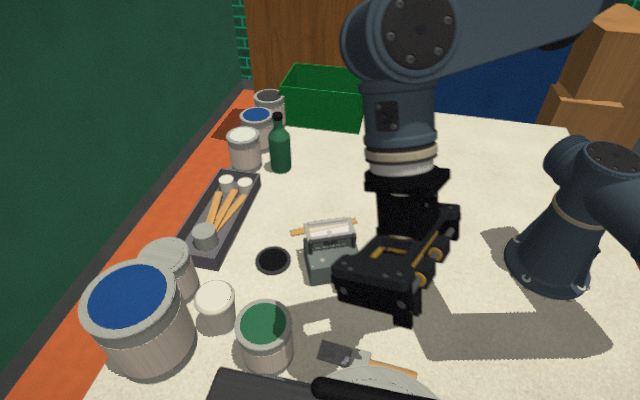

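View pics/top1.png

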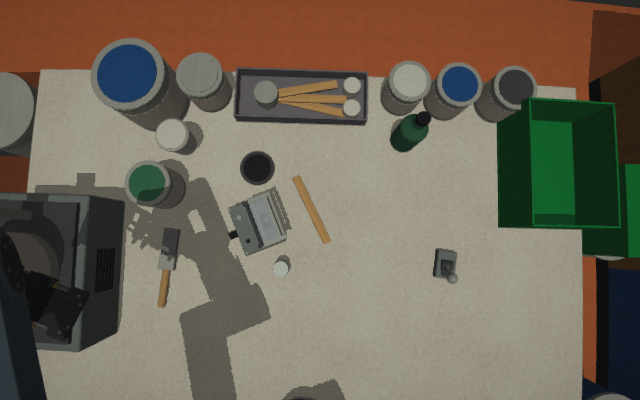

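```bash
python3 - <<'E'
from h import *
d=np.load('pics/top0.npy'); d1=np.load('pics/top1.npy')
v,u=np.mgrid[180:360:12,0:140:10]
W=world('top',np.c_[u.ravel(),v.ravel()],d=d[180:360:12,0:140:10].ravel()).reshape(*u.shape,3)
print(np.round(W[...,2]*1000).astype(int))
print(np.round(W[...,0]*1000).astype(int)[:,::4]);print(np.round(W[...,1]*1000).astype(int)[::4])
ds=np.load('pics/side1.npy')
P=[[400,240],[380,300],[340,290],[405,315],[450,220],[345,275],[300,385],[390,390],[220,385],[400,350]]
for p in P: print(p,np.round(world('side',[p],d=ds[p[1],p[0]]),3))
print(pix('side',[bot.read_state()['position']]),pix('top',[bot.read_state()['position']]))
E
```

```text
[[-757 -750 -757    1   -3    1   -1   -2    4    4    2    0    4  126]
 [ 167 -758 -749  990    1    2    1    2    1    0   -1    0    1  124]
 [ 183  183  184  181  183  185  184  182  170  163  124   75   35    3]
 [ 267  242  216  186  183  183  182  183  171  162  118   74   26    1]
 [ 185  183  182  183  184  184  183  184  170  159  113   66   24    0]
 [ 309  284  256  226  197  185  181  185  171  155  111   65   18   -2]
 [ 331  990  283  258  229  200  182  184  171  150  112   69   15    0]
 [ 341  319  294  269  241  208  183  181  172  147  108   62   12    2]
 [ 344  322  298  271  241  213  185  183  171  143  109   65    1    2]
 [ 342  318  293  268  233  199  184  183  169  146  105   54    2    1]
 [ 333  308  277  242  206  181  182  183  171  138   98   50    1   -4]
 [ 306  271  181  183  183  182  183  178  169  134   90   45    0    0]
 [ 178  183  190  185  181  182  183  177  169  132   95   45    1    0]
 [ 251  182  184  184  183  186  185  174  167  132   88    0    0    0]
 [-751 -742    1  171  170  172  172  171  164   -2    0    3    0    2]]
[[72
[... 264 characters left out ...]
-61 254 259 212]]
[[1472 1414 1368  739  714  682  655  628  596  568  543  516  487  402]
 [ 660  637  614  590  566  544  522  498  484  468  471  472  468  453]
 [ 519  518  517  517  518  516  512  491  476  470  466  465  471  444]
 [ 650  622  593  574  554  531  508  489  472  470  467  469  465  439]]
[400, 240] [[0.422 0.429 0.47 ]]
[380, 300] [[0.436 0.499 0.463]]
[340, 290] [[0.474 0.488 0.45 ]]
[405, 315] [[0.413 0.509 0.461]]
[450, 220] [[0.361 0.351 0.436]]
[345, 275] [[0.47  0.489 0.477]]
[300, 385] [[0.491 0.577 0.437]]
[390, 390] [[0.425 0.594 0.505]]
[220, 385] [[0.556 0.591 0.436]]
[400, 350] [[0.357 0.303 0.002]]
[[403.5418261  316.81785605]] [[ 31.67238326 296.4916324 ]]
```

servo_tool:
  increments:
    - [0.8,[-42,-42,-13],0]
    - [0.8,[-42,-42,-13],0]
    - [0.8,[-42,-42,-13],0]

```text
time_s: 8.15
position: [0.4728, 0.2876, 0.3222]
tcp_rot: [[-0.909, 0.365, -0.2], [0.278, 0.89, 0.362], [0.31, 0.273, -0.911]]
force: [0.5, -0.2, 0.2]
opening: 0.201
```

servo_tool:
  increments:
    - [0.8,[-42,-42,-13],0]
    - [0.8,[-42,-42,-13],0]
    - [0.8,[-42,-42,-13],0]

```text
time_s: 8.52
position: [0.5494, 0.126, 0.2841]
tcp_rot: [[-0.909, 0.366, -0.2], [0.279, 0.89, 0.361], [0.31, 0.273, -0.911]]
force: [0.4, 0.3, 0.5]
opening: 0.199
```

servo_tool:
  increments:
    - [0.8,[-42,-42,-13],0]
    - [0.8,[-42,-42,-13],0]
    - [0.8,[0,0,0],9.5]
    - [0.8,[0,0,0],9.5]

```text
time_s: 9.02
position: [0.5998, 0.0191, 0.2583]
tcp_rot: [[-0.735, 0.647, -0.2], [0.558, 0.746, 0.362], [0.384, 0.154, -0.91]]
force: [-0.1, 0.5, -0.6]
opening: 0.202
```

```bash
cat > chk.py <<'E'
from h import *
exec(open('model.py').read())
s=bot.read_state();R=np.array(s['tcp_rot']);p=np.array(s['position'])
print(round(s['time_s'],2),'tcp box mm',np.round(w2b(p)*1000,1),'F box',np.round(vb(np.array(s['force'])),1),'open mm',s['opening']*87,'z',np.round(vb(R[:,2]),3))
g=s['opening']*87;F=fing(R,g)
for f in F: 
    q=f+w2b(p)*1000; print('lead corner',np.round(q[np.argmax(q[:,0])],1),'y range',np.round([q[:,1].min(),q[:,1].max()],1),'zmin',round(q[:,2].min(),1))
print('theta',theta(R,g,w2b(p)*1000))
E
cat > model.py <<'E'
def fing(R,g):
    out=[]
    for sg in(1,-1):
        c=np.array([[x,sg*y,0] for x in(-9.5,9.5) for y in(g/2,g/2+15)])
        out.append(np.array([vb(R@k) for k in c]))
    return out
def theta(R,g,tcp):
    zb=vb(R[:,2]); t=np.arctan2(zb[0],-zb[2]); n=np.array([np.cos(t),np.sin(t)])
    m=max((tcp[[0,2]]+c[[0,2]])@n for f in fing(R,g) for c in f)
    f=lambda q:(np.array([24-57*np.cos(q),105+57*np.sin(q)])@n)-5-m
    qs=np.linspace(0,1.45,300)
    return round(float(next((q for q in qs if f(q)>0),9)),2), round(np.degrees(t),1)
E
python3 chk.py; python3 - <<'E'
from h import *
for c in ('side','top'):
    p,d=bot.capture(c); cv2.imwrite(f'pics/{c}2.png',p); np.save(f'pics/{c}2.npy',d)
E
```

```text
9.03 tcp box mm [-88.6 -15.8 258.3] F box [ 0.5 -0.1 -0.6] open mm 17.57908747091071 z [ 0.412  0.039 -0.91 ]
lead corner [-70.8 -32.7 265.7] y range [-41.3 -19.3] zmin 256.0
lead corner [-84.7  -3.7 260.6] y range [-12.3   9.7] zmin 251.0
theta (0.88, np.float64(24.3))
```

View pics/side2.png

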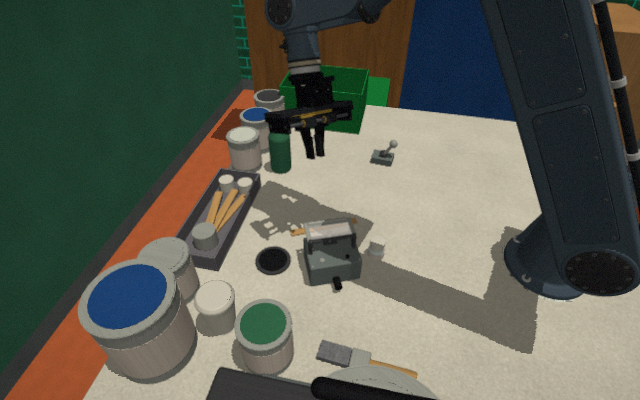

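View pics/top2.png

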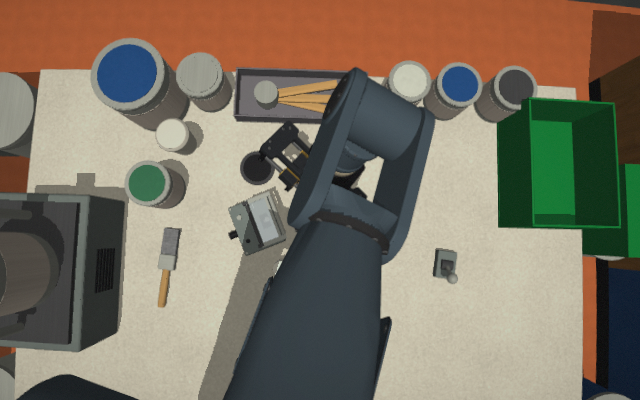

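```bash
python3 - <<'E'
from h import *
exec(open('model.py').read())
p=cv2.imread('pics/side2.png');s=bot.read_state();R=np.array(s['tcp_rot']);P=np.array(s['position'])
x0,y0,f=260,80,7
im=cv2.resize(p[y0:y0+85,x0:x0+105],None,fx=f,fy=f,interpolation=cv2.INTER_CUBIC)
for sg in(1,-1):
  for h in (0,-.03,-.06):
    for x in(-.0095,.0095):
      for y in(.0088,.0238):
        q=pix('side',[P+R@np.array([x,sg*y,h])])[0];cv2.circle(im,tuple(int(k) for k in((q-[x0,y0]+.5)*f)),3,(0,0,255) if sg>0 else (0,255,255),-1)
cv2.imwrite('pics/side2c.png',im)
E
```

```text
(no output)
```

View pics/side2c.png

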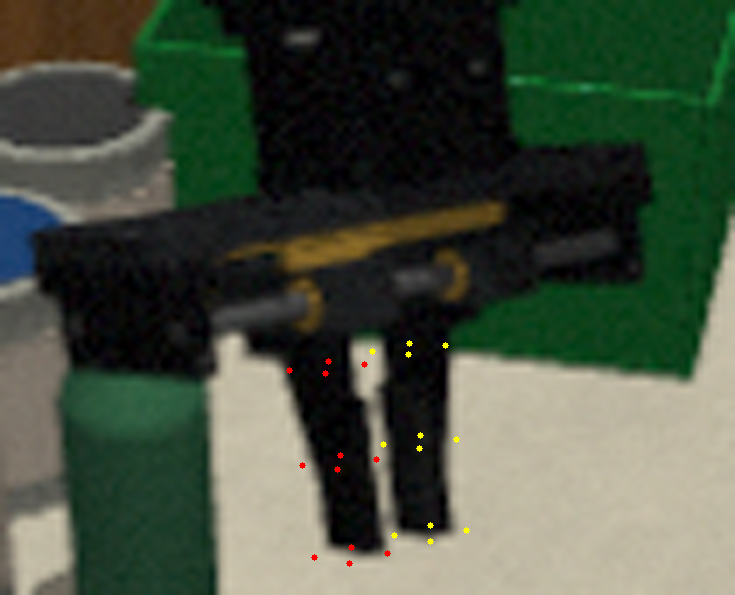

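```bash
sed -i 's#g/2+15#g/2+10#' model.py; cat > opt.py <<'E'
from h import *
exec(open('model.py').read())
s=bot.read_state();R0=np.array(s['tcp_rot'])
def rotz(R,d): r=np.radians(d);c,s_=np.cos(r),np.sin(r);return R@np.array([[c,-s_,0],[s_,c,0],[0,0,1]])
for turn in(0,-3,-5):
  for g in(17.6,26):
    R=rotz(R0,turn);F=fing(R,g);L=[f[np.argmax(f[:,0])] for f in F]
    for ax in(-16,-6,3):
        tcp=np.array([ax,0,96])-L[1];tcp[1]=-17
        print(turn,g,ax,np.round(tcp,1),theta(R,g,tcp),'lead',np.round(L[0]+tcp,1),'y',[np.round([f[:,1].min()-17,f[:,1].max()-17]) for f in F])
E
python3 opt.py
```

```text
0 17.6 -16 [-19.8 -17.   93.7] (0.74, np.float64(24.3)) lead [ -4.1 -29.3 100.3] y [array([-38., -20.]), array([-14.,   4.])]
0 17.6 -6 [ -9.8 -17.   93.7] (0.91, np.float64(24.3)) lead [  5.9 -29.3 100.3] y [array([-38., -20.]), array([-14.,   4.])]
0 17.6 3 [ -0.8 -17.   93.7] (1.06, np.float64(24.3)) lead [ 14.9 -29.3 100.3] y [array([-38., -20.]), array([-14.,   4.])]
0 26 -16 [-18.  -17.   94.4] (0.81, np.float64(24.3)) lead [ -0.4 -33.1 101.6] y [array([-42., -24.]), array([-10.,   8.])]
0 26 -6 [ -8.  -17.   94.4] (0.98, np.float64(24.3)) lead [  9.6 -33.1 101.6] y [array([-42., -24.]), array([-10.,   8.])]
0 26 3 [  1.  -17.   94.4] (1.13, np.float64(24.3)) lead [ 18.6 -33.1 101.6] y [array([-42., -24.]), array([-10.,   8.])]
-3 17.6 -16 [-19.2 -17.   94. ] (0.77, np.float64(24.3)) lead [ -2.9 -28.4 100.9] y [array([-38., -20.]), array([-14.,   4.])]
-3 17.6 -6 [ -9.2 -17.   94. ] (0.94, np.float64(24.3)) lead [  7.1 -28.4 100.9] y [array([-38., -20.]), array([-14.,   4.])]
-3 17.6 3 [ -0.2 -17.   94. ] (1.08, np.float64(24.3)) lead [ 16.1 -28.4 100.9] y [array([-38., -20.]),
[... 442 characters left out ...]
4(24.3)) lead [ -2.2 -27.8 101.2] y [array([-38., -19.]), array([-15.,   4.])]
-5 17.6 -6 [ -8.8 -17.   94.2] (0.95, np.float64(24.3)) lead [  7.8 -27.8 101.2] y [array([-38., -19.]), array([-15.,   4.])]
-5 17.6 3 [  0.2 -17.   94.2] (1.1, np.float64(24.3)) lead [ 16.8 -27.8 101.2] y [array([-38., -19.]), array([-15.,   4.])]
-5 26 -16 [-16.7 -17.   95. ] (0.86, np.float64(24.3)) lead [  2.  -31.4 102.8] y [array([-41., -23.]), array([-11.,   7.])]
-5 26 -6 [ -6.7 -17.   95. ] (1.03, np.float64(24.3)) lead [ 12.  -31.4 102.8] y [array([-41., -23.]), array([-11.,   7.])]
-5 26 3 [  2.3 -17.   95. ] (1.17, np.float64(24.3)) lead [ 21.  -31.4 102.8] y [array([-41., -23.]), array([-11.,   7.])]
```

```bash
python3 -c "
from h import *
plan(b2w([-.085,-.015,.088]))"
```

```text
shift mm [-62.7 -26.2 156.6] |d| 171 rows 2.845366938792616
```

servo_tool:
  increments:
    - [0.75,[-16,-6,39],0]
    - [0.75,[-16,-7,39],0]
    - [0.75,[-16,-6,39],0]
    - [0.75,[-15,-7,40],0]

```text
time_s: 9.62
position: [0.5981, 0.0225, 0.0867]
tcp_rot: [[-0.743, 0.639, -0.2], [0.551, 0.753, 0.361], [0.381, 0.158, -0.911]]
force: [1.1, -0.7, -0.4]
opening: 0.246
```

```bash
python3 chk.py; python3 - <<'E'
from h import *
p,d=bot.capture('side'); cv2.imwrite('pics/side3.png',cv2.resize(p[150:300,250:400],None,fx=4,fy=4,interpolation=cv2.INTER_CUBIC)); np.save('pics/side3.npy',d)
plan(b2w([-.045,-.015,.088]))
E
```

```text
9.62 tcp box mm [-84.8 -15.6  86.7] F box [-1.1 -0.8 -0.4] open mm 21.43695033037135 z [ 0.41   0.039 -0.911]
lead corner [-68.1 -29.6  93.6] y range [-38.4 -20.7] zmin 84.8
lead corner [-81.8  -1.8  88.7] y range [-10.5   7.1] zmin 79.9
theta (0.0, np.float64(24.2))
shift mm [31.4 19.7  9.4] |d| 38 rows 0.6377079135757634
```

View pics/side3.png

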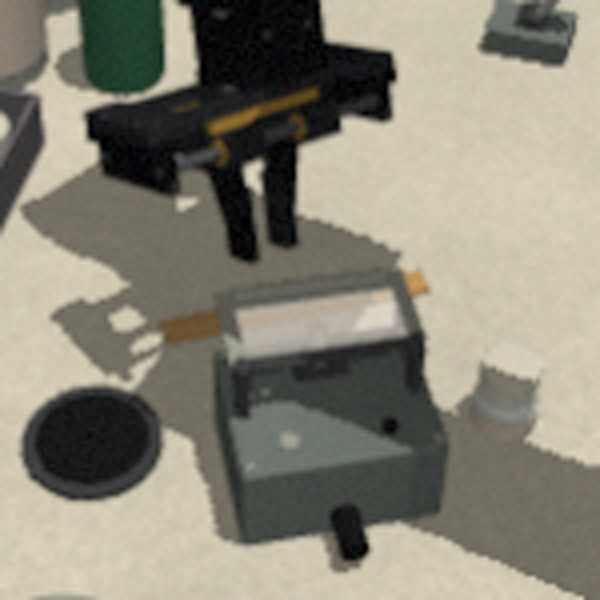

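servo_tool:
  increments:
    - [0.75,[8.5,4.5,3],0]
    - [0.75,[8,4.4,4.1],0]
    - [0.75,[8,4.4,4.1],0]
    - [0.75,[0,0,0],0]

```text
time_s: 10.18
position: [0.5857, 0.0506, 0.0902]
tcp_rot: [[-0.741, 0.641, -0.2], [0.552, 0.752, 0.361], [0.382, 0.157, -0.911]]
force: [-0.4, -0.1, 0.6]
opening: 0.249
```

```bash
cat > look.py <<'E'
from h import *
import sys
n=sys.argv[1]
p,d=bot.capture('side'); cv2.imwrite(f'pics/side{n}.png',cv2.resize(p[190:290,280:400],None,fx=6,fy=6,interpolation=cv2.INTER_CUBIC))
E
python3 chk.py; python3 look.py 4
```

```text
10.18 tcp box mm [-54.  -15.4  90.2] F box [0.  0.4 0.6] open mm 21.661650021583434 z [ 0.411  0.04  -0.911]
lead corner [-37.4 -29.5  97.1] y range [-38.3 -20.7] zmin 88.3
lead corner [-51.1  -1.4  92.1] y range [-10.2   7.4] zmin 83.3
theta (0.0, np.float64(24.3))
```

View pics/side4.png

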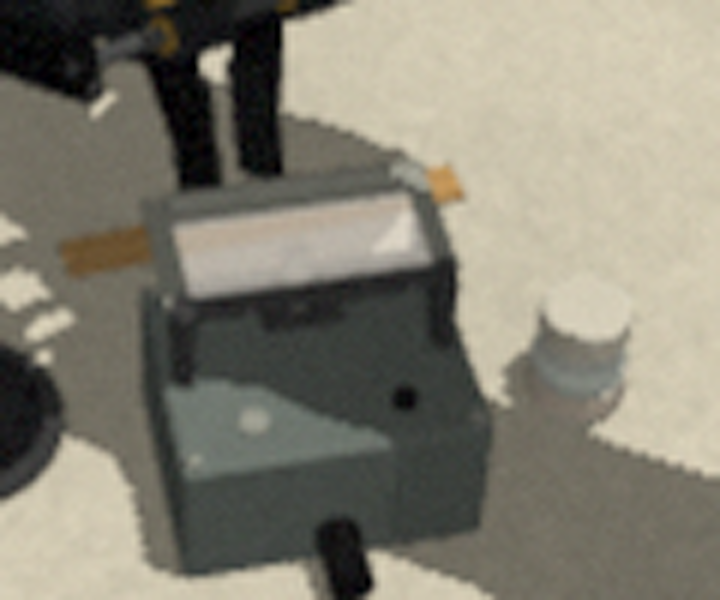

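servo_tool:
  increments:
    - [0.75,[-0.6,-0.2,1.5],0]
    - [0.75,[5.6,3.1,2.9],0]
    - [0.75,[5.6,3.1,2.9],0]
    - [0.75,[0,0,0],0]

```text
time_s: 10.72
position: [0.5799, 0.0632, 0.0871]
tcp_rot: [[-0.74, 0.642, -0.202], [0.553, 0.751, 0.362], [0.384, 0.156, -0.91]]
force: [-0.3, -0.4, -0.4]
opening: 0.251
```

```bash
python3 chk.py; python3 look.py 5
```

```text
10.72 tcp box mm [-40.2 -15.2  87.1] F box [-0.3  0.4 -0.4] open mm 21.802387029149234 z [ 0.412  0.041 -0.91 ]
lead corner [-23.5 -29.4  94. ] y range [-38.1 -20.5] zmin 85.2
lead corner [-37.3  -1.1  89.1] y range [-9.8  7.7] zmin 80.2
theta (0.3, np.float64(24.4))
```

View pics/side5.png

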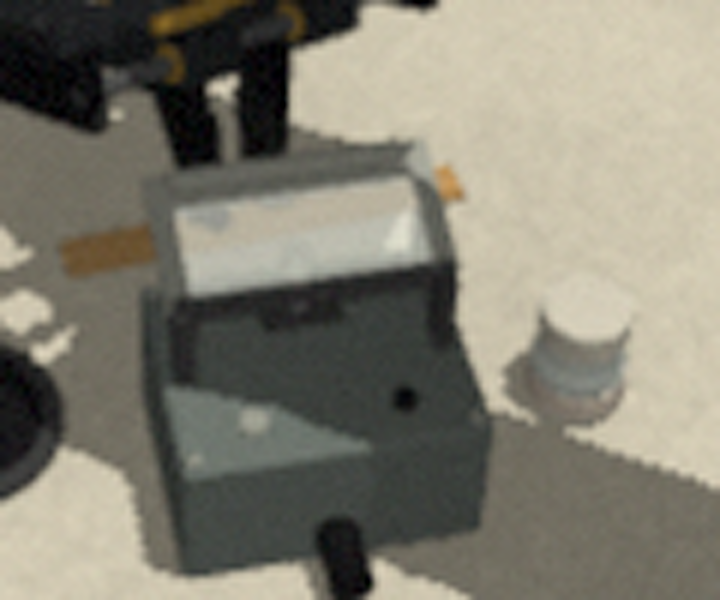

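servo_tool:
  increments:
    - [0.72,[4.1,2.1,0],0]
    - [0.72,[4.1,2.1,0],0]
    - [0.72,[4.1,2.2,0],0]
    - [0.72,[4.2,2.2,0.2],0]
    - [0.72,[0,0,0],0]

```text
time_s: 11.4
position: [0.5733, 0.0788, 0.0949]
tcp_rot: [[-0.74, 0.642, -0.201], [0.553, 0.751, 0.361], [0.383, 0.156, -0.91]]
force: [-0.8, -0.2, -0.1]
opening: 0.279
```

```bash
cat > look2.py <<'E'
from h import *
import sys
n=sys.argv[1]; th=[float(a) for a in sys.argv[2:]]
p,d=bot.capture('side'); x0,y0,f=280,180,6
im=cv2.resize(p[y0:y0+100,x0:x0+120],None,fx=f,fy=f,interpolation=cv2.INTER_CUBIC)
for q,c in zip(th,((0,0,255),(0,255,0),(255,0,255))):
    L=[b2w([.024-.057*np.cos(q),y,.105+.057*np.sin(q)]) for y in(-.047,.047)]
    a=(pix('side',L)-[x0,y0]+.5)*f
    cv2.line(im,tuple(a[0].astype(int).tolist()),tuple(a[1].astype(int).tolist()),c,1)
cv2.imwrite(f'pics/side{n}.png',im)
E
python3 chk.py; python3 look2.py 6 0.6 0.75 0.9
```

```text
11.4 tcp box mm [-23.2 -15.3  94.9] F box [ 0.2  0.9 -0.1] open mm 24.246762533443537 z [ 0.412  0.041 -0.91 ]
lead corner [ -6.  -30.6 102. ] y range [-39.3 -21.7] zmin 93.1
lead corner [-20.8  -0.2  96.6] y range [-8.9  8.7] zmin 87.8
theta (0.72, np.float64(24.3))
```

View pics/side6.png

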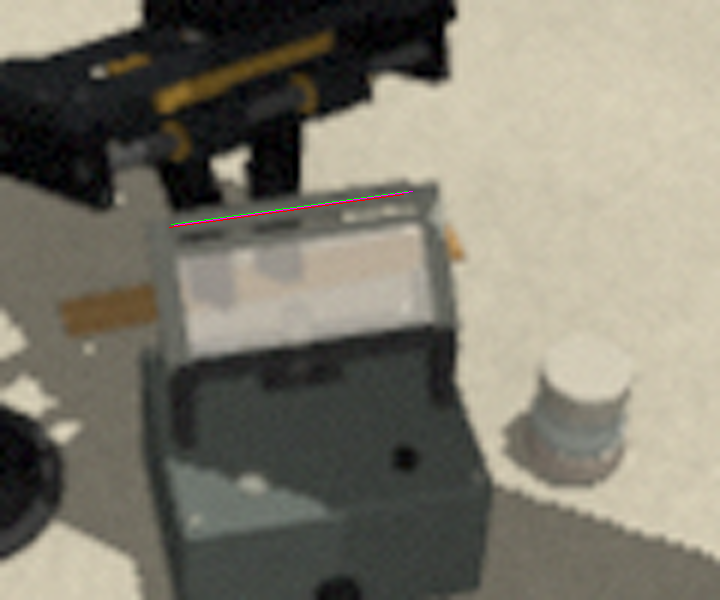

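```bash
cat > ang.py <<'E'
from h import *
p,d=bot.capture('side')
v,u=np.mgrid[195:265,295:365]
dd=d[195:265,295:365].ravel();W=world('side',np.c_[u.ravel(),v.ravel()],d=dd)
B=w2b(W).T*1000;B=B[dd>0]
m=(abs(B[:,1])<55)&(B[:,0]>-45)&(B[:,0]<35)&(B[:,2]>108)&(B[:,2]<175)
q=B[m]; r=np.hypot(q[:,0]-24,q[:,2]-105); k=(r>25)&(r<66)
a=np.arctan2(q[k,2]-105,24-q[k,0]); print(k.sum(),'guard angle med',np.median(a),np.percentile(a,[10,25,75,90]))
E
python3 ang.py
```

```text
708 guard angle med 0.8286811707399936 [0.77300878 0.80009562 0.85626141 0.88769473]
```

servo_tool:
  increments:
    - [0.72,[3.2,1.75,1.65],0]
    - [0.72,[3.2,1.75,1.65],0]
    - [0.72,[3.2,1.75,1.65],0]
    - [0.72,[0,0,0],0]

```text
time_s: 12.0
position: [0.5689, 0.0893, 0.0948]
tcp_rot: [[-0.74, 0.642, -0.201], [0.553, 0.751, 0.361], [0.382, 0.156, -0.911]]
force: [0.8, -1.7, -0.1]
opening: 0.279
```

```bash
python3 chk.py; python3 ang.py; python3 look2.py 7
```

```text
12.0 tcp box mm [-11.9 -15.5  94.8] F box [-1.9 -0.  -0.1] open mm 24.24917813128792 z [ 0.411  0.04  -0.911]
lead corner [  5.3 -30.8 101.9] y range [-39.5 -21.9] zmin 93.1
lead corner [-9.5 -0.4 96.6] y range [-9.1  8.5] zmin 87.8
theta (0.91, np.float64(24.3))
750 guard angle med 1.0422610751760786 [0.96744523 1.01038803 1.07156829 1.10297553]
```

View pics/side7.png

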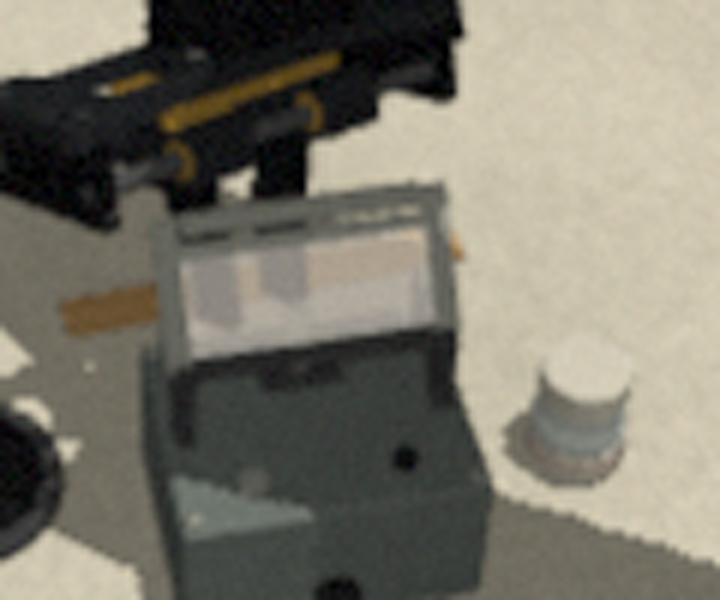

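servo_tool:
  increments:
    - [0.72,[3.2,1.75,1.65],0]
    - [0.72,[3.2,1.75,1.65],0]
    - [0.72,[0,0,0],0]

```text
time_s: 12.48
position: [0.566, 0.0965, 0.0961]
tcp_rot: [[-0.74, 0.642, -0.2], [0.553, 0.751, 0.361], [0.382, 0.157, -0.911]]
force: [-0.0, -3.4, 7.6]
opening: 0.278
```

```bash
python3 chk.py; python3 ang.py
```

```text
12.47 tcp box mm [ -4.1 -15.7  96.1] F box [-3.1  1.4  7.6] open mm 24.219927207509897 z [ 0.411  0.04  -0.911]
lead corner [ 13.1 -30.9 103.2] y range [-39.6 -22.1] zmin 94.4
lead corner [-1.7 -0.6 97.8] y range [-9.3  8.3] zmin 89.0
theta (1.05, np.float64(24.3))
775 guard angle med 1.1813405213111547 [1.10954989 1.15143775 1.21058591 1.24580197]
```

servo_tool:
  increments:
    - [0.72,[0,0,-2],0]
    - [0.72,[-3.5,-1.9,-1.8],0]
    - [0.72,[-3.5,-1.9,-1.8],0]
    - [0.72,[-3.5,-1.9,-1.8],0]
    - [0.72,[0,0,0],0]

```text
time_s: 13.15
position: [0.5714, 0.0834, 0.0961]
tcp_rot: [[-0.739, 0.643, -0.201], [0.554, 0.75, 0.361], [0.383, 0.156, -0.91]]
force: [0.0, -0.3, 0.1]
opening: 0.276
```

```bash
python3 chk.py; python3 ang.py
```

```text
13.15 tcp box mm [-18.2 -15.4  96.1] F box [-0.3  0.1  0.1] open mm 23.99917180378168 z [ 0.412  0.041 -0.91 ]
lead corner [ -1.1 -30.6 103.2] y range [-39.3 -21.7] zmin 94.4
lead corner [-15.8  -0.4  97.9] y range [-9.1  8.5] zmin 89.1
theta (0.81, np.float64(24.3))
727 guard angle med 0.9333500012049353 [0.87511806 0.90634952 0.9661708  0.99687548]
```

servo_tool:
  increments:
    - [0.72,[-1.4,-0.6,3.3],0]
    - [0.72,[-1.3,-0.5,3.2],0]
    - [0.72,[0,0,0],0]

```text
time_s: 13.58
position: [0.5709, 0.0841, 0.0889]
tcp_rot: [[-0.739, 0.642, -0.202], [0.553, 0.751, 0.361], [0.384, 0.156, -0.91]]
force: [-0.5, 0.1, 0.5]
opening: 0.278
```

```bash
python3 chk.py; python3 ang.py; python3 look2.py 8
```

```text
13.57 tcp box mm [-17.5 -15.2  88.9] F box [0.2 0.4 0.5] open mm 24.211312213366856 z [ 0.412  0.041 -0.91 ]
lead corner [ -0.3 -30.5  96. ] y range [-39.2 -21.6] zmin 87.2
lead corner [-15.1  -0.1  90.7] y range [-8.8  8.7] zmin 81.8
theta (0.78, np.float64(24.4))
726 guard angle med 0.9015220110789415 [0.83969942 0.87072152 0.9307144  0.95808702]
```

View pics/side8.png

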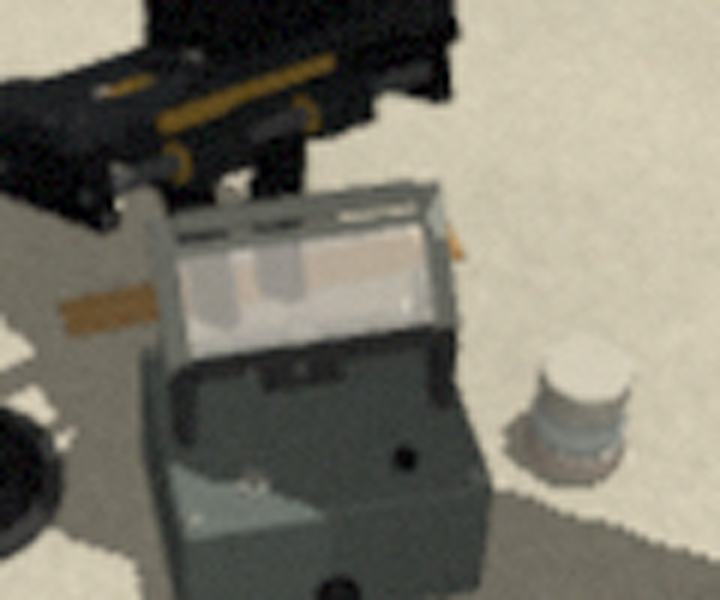

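servo_tool:
  increments:
    - [0.72,[3.2,1.75,1.65],0]
    - [0.72,[3.2,1.75,1.65],0]
    - [0.72,[3.2,1.75,1.65],0]
    - [0.72,[0,0,0],0]

```text
time_s: 14.18
position: [0.5664, 0.0951, 0.0895]
tcp_rot: [[-0.74, 0.642, -0.201], [0.553, 0.751, 0.361], [0.383, 0.156, -0.911]]
force: [-0.4, -0.5, 1.0]
opening: 0.277
```

```bash
python3 chk.py; python3 ang.py
```

```text
14.18 tcp box mm [ -5.6 -15.5  89.5] F box [-0.3  0.6  1. ] open mm 24.132169714735777 z [ 0.411  0.041 -0.911]
lead corner [ 11.6 -30.8  96.5] y range [-39.5 -21.9] zmin 87.7
lead corner [-3.2 -0.5 91.2] y range [-9.2  8.4] zmin 82.4
theta (0.97, np.float64(24.3))
761 guard angle med 1.1244551151131617 [1.05785592 1.09251542 1.14896159 1.18204367]
```

servo_tool:
  increments:
    - [0.72,[2.4,1.3,1.2],0]
    - [0.72,[0,0,0],0]

```text
time_s: 14.48
position: [0.5657, 0.0974, 0.0895]
tcp_rot: [[-0.74, 0.642, -0.2], [0.554, 0.751, 0.361], [0.382, 0.156, -0.911]]
force: [0.1, -3.3, 1.1]
opening: 0.281
```

```bash
python3 chk.py
```

```text
14.47 tcp box mm [ -3.2 -15.7  89.5] F box [-3.   1.3  1.1] open mm 24.436290695599226 z [ 0.411  0.04  -0.911]
lead corner [ 14.  -31.1  96.6] y range [-39.8 -22.2] zmin 87.7
lead corner [-0.8 -0.5 91.2] y range [-9.2  8.4] zmin 82.4
theta (1.02, np.float64(24.3))
```

servo_tool:
  increments:
    - [0.72,[1.6,0.9,0.8],0]
    - [0.72,[0,0,0],0]

```text
time_s: 14.72
position: [0.565, 0.0993, 0.0897]
tcp_rot: [[-0.74, 0.642, -0.2], [0.554, 0.75, 0.361], [0.382, 0.156, -0.911]]
force: [0.7, -3.6, 3.3]
opening: 0.278
```

```bash
python3 chk.py; python3 look2.py 9; python3 ang.py
```

```text
14.72 tcp box mm [ -1.1 -15.9  89.7] F box [-3.5  0.8  3.3] open mm 24.176220318505713 z [ 0.411  0.04  -0.911]
lead corner [ 16.1 -31.1  96.8] y range [-39.8 -22.2] zmin 88.0
lead corner [ 1.3 -0.8 91.5] y range [-9.5  8.1] zmin 82.6
theta (1.05, np.float64(24.3))
751 guard angle med 1.199562707091111 [1.13856597 1.16876346 1.22689151 1.2583348 ]
```

View pics/side9.png

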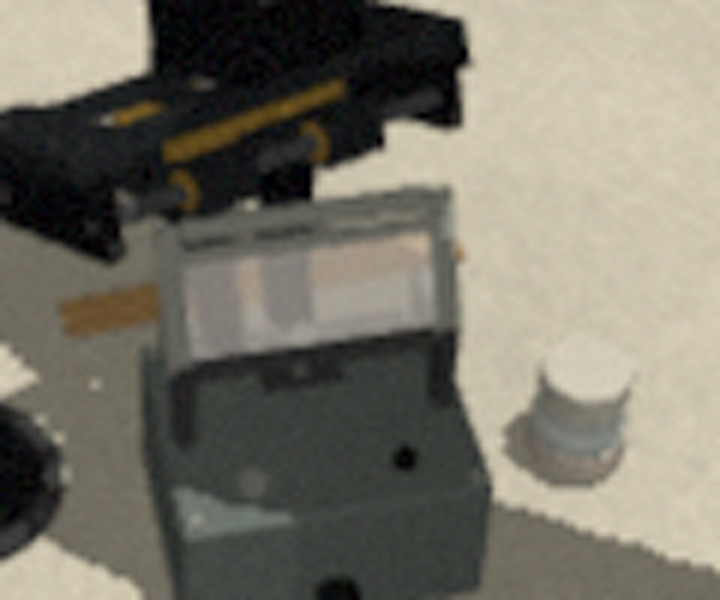

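servo_tool:
  increments:
    - [0.72,[1.2,0.7,0.6],0]
    - [0.72,[0,0,0],0]

```text
time_s: 15.08
position: [0.564, 0.1011, 0.0895]
tcp_rot: [[-0.74, 0.642, -0.201], [0.553, 0.75, 0.362], [0.383, 0.156, -0.91]]
force: [1.4, -2.3, 2.1]
opening: 0.282
```

```bash
python3 chk.py
```

```text
15.07 tcp box mm [  0.9 -15.7  89.5] F box [-2.7 -0.4  2.1] open mm 24.530643370265647 z [ 0.412  0.04  -0.91 ]
lead corner [ 18.2 -31.1  96.6] y range [-39.8 -22.2] zmin 87.7
lead corner [ 3.2 -0.4 91.2] y range [-9.1  8.4] zmin 82.4
theta (1.08, np.float64(24.3))
```

servo_tool:
  increments:
    - [0.72,[1.2,0.7,0.6],0]
    - [0.72,[0,0,0],0]

```text
time_s: 15.32
position: [0.5634, 0.1025, 0.0893]
tcp_rot: [[-0.74, 0.642, -0.201], [0.553, 0.751, 0.361], [0.383, 0.156, -0.911]]
force: [2.0, -2.7, 1.2]
opening: 0.278
```

```bash
python3 chk.py; python3 ang.py
```

```text
15.32 tcp box mm [  2.4 -15.7  89.3] F box [-3.3 -0.8  1.2] open mm 24.16894463204705 z [ 0.411  0.04  -0.911]
lead corner [ 19.6 -31.   96.4] y range [-39.7 -22.1] zmin 87.5
lead corner [ 4.8 -0.6 91.1] y range [-9.3  8.3] zmin 82.2
theta (1.11, np.float64(24.3))
759 guard angle med 1.34706662212118 [1.26188806 1.31596603 1.37567665 1.40622839]
```

servo_tool:
  increments:
    - [0.72,[1.2,0.7,0.6],0]
    - [0.72,[0,0,0],0]

```text
time_s: 15.62
position: [0.5635, 0.1029, 0.0893]
tcp_rot: [[-0.741, 0.642, -0.2], [0.554, 0.751, 0.36], [0.381, 0.156, -0.911]]
force: [1.7, -4.2, 1.9]
opening: 0.281
```

```bash
python3 chk.py|head -3;  python3 ang.py; python3 look2.py 10
```

```text
15.62 tcp box mm [  2.8 -15.9  89.3] F box [-4.5  0.2  1.9] open mm 24.48503583325911 z [ 0.409  0.04  -0.911]
lead corner [ 20.  -31.3  96.4] y range [-40.  -22.5] zmin 87.6
lead corner [ 5.1 -0.7 91. ] y range [-9.4  8.2] zmin 82.2
763 guard angle med 1.3582801640532007 [1.27884953 1.32574483 1.38315967 1.41400317]
```

View pics/side10.png

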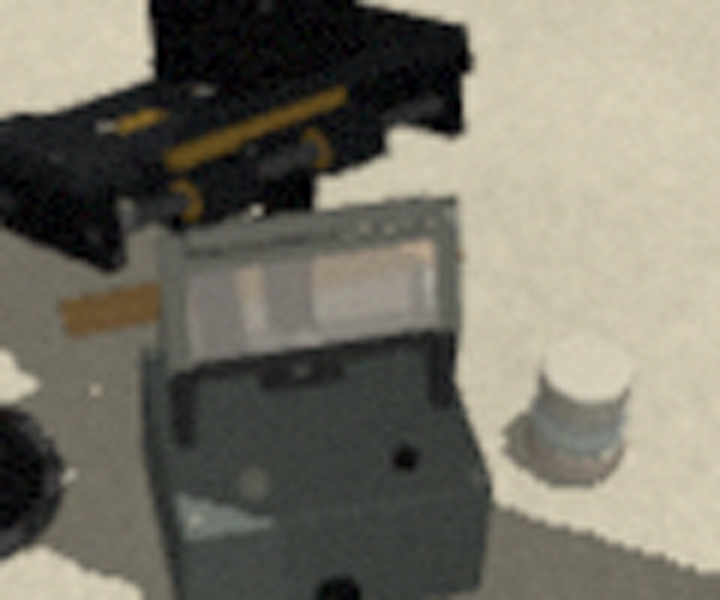

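servo_tool:
  increments:
    - [0.72,[1.2,0.7,0.6],0]
    - [0.72,[0,0,0],0]

```text
time_s: 15.98
position: [0.5636, 0.1032, 0.0893]
tcp_rot: [[-0.741, 0.641, -0.198], [0.554, 0.752, 0.358], [0.378, 0.155, -0.913]]
force: [2.6, -8.3, 2.5]
opening: 0.28
```

```bash
python3 chk.py|head -3;  python3 ang.py
```

```text
15.97 tcp box mm [  3.  -16.2  89.3] F box [-8.6  0.9  2.5] open mm 24.33859889805703 z [ 0.407  0.039 -0.913]
lead corner [ 20.3 -31.5  96.3] y range [-40.2 -22.6] zmin 87.6
lead corner [ 5.4 -1.  91. ] y range [-9.7  7.9] zmin 82.3
754 guard angle med 1.3625910084933077 [1.28606817 1.33407301 1.38956774 1.41952293]
```

servo_tool:
  increments:
    - [0.72,[-5,-2.7,-2.6],0]
    - [0.72,[-6.4,-3.5,-3.3],0]
    - [0.72,[-6.4,-3.5,-3.3],0]
    - [0.72,[-6.4,-3.5,-3.3],0]
    - [0.72,[-6.4,-3.5,-3.3],0]

```text
time_s: 16.65
position: [0.5775, 0.0695, 0.0894]
tcp_rot: [[-0.74, 0.642, -0.202], [0.553, 0.751, 0.361], [0.383, 0.156, -0.91]]
force: [0.3, -0.1, -0.8]
opening: 0.277
```

```bash
python3 chk.py;  python3 ang.py;python3 look2.py 11
```

```text
16.65 tcp box mm [-33.4 -15.4  89.4] F box [-0.2 -0.3 -0.8] open mm 24.138685659822404 z [ 0.412  0.041 -0.91 ]
lead corner [-16.3 -30.7  96.5] y range [-39.4 -21.8] zmin 87.6
lead corner [-31.   -0.3  91.2] y range [-9.   8.5] zmin 82.3
theta (0.48, np.float64(24.3))
661 guard angle med 0.5796031207448419 [0.52867294 0.55281818 0.60795735 0.63389036]
```

View pics/side11.png

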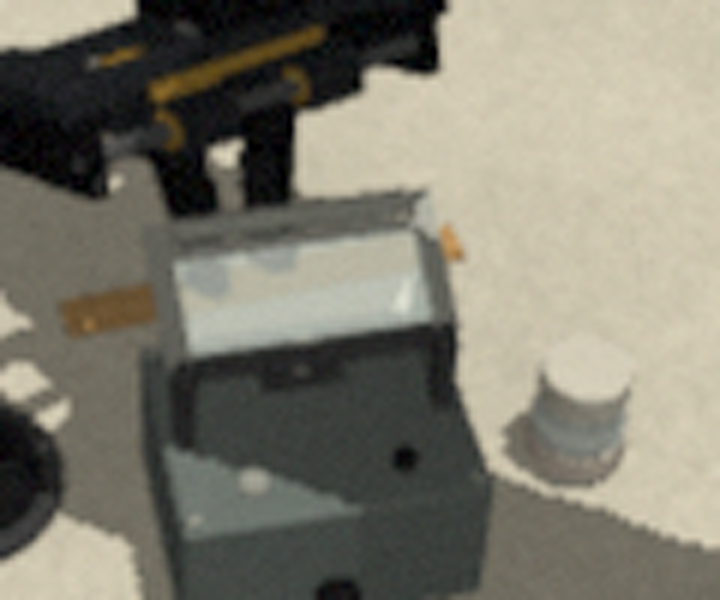

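servo_tool:
  increments:
    - [0.72,[-6.4,-3.5,-3.3],0]
    - [0.72,[-6.4,-3.5,-3.3],0]
    - [0.72,[-6.4,-3.5,-3.3],0]
    - [0.72,[-14,-7.5,-7.2],0]
    - [0.72,[-14,-7.5,-7.2],0]

```text
time_s: 17.38
position: [0.6015, 0.0146, 0.0896]
tcp_rot: [[-0.74, 0.642, -0.201], [0.553, 0.751, 0.361], [0.382, 0.156, -0.911]]
force: [0.1, 1.2, -0.5]
opening: 0.278
```

servo_tool:
  increments:
    - [0.72,[0,0,-30],0]
    - [0.72,[0,0,-50],0]
    - [0.72,[0,0,-50],0]
    - [0.72,[0,0,0],0]

```text
time_s: 17.88
position: [0.6307, -0.0344, 0.212]
tcp_rot: [[-0.742, 0.642, -0.191], [0.557, 0.75, 0.358], [0.373, 0.16, -0.914]]
force: [0.3, 0.3, 0.7]
opening: 0.277
```

```bash
python3 chk.py;  python3 look2.py 12; python3 - <<'E'
from h import *
for c in ('side','top'):
    p,d=bot.capture(c); cv2.imwrite(f'pics/{c}13.png',p); np.save(f'pics/{c}13.npy',d)
E
```

```text
17.88 tcp box mm [-150.   -22.8  212. ] F box [ 0.1 -0.3  0.7] open mm 24.078255808659733 z [ 0.405  0.032 -0.914]
lead corner [-132.8  -38.   219.1] y range [-46.7 -29.1] zmin 210.4
lead corner [-147.5   -7.7  213.7] y range [-16.4   1.2] zmin 205.0
theta (0.0, np.float64(23.9))
```

View pics/side12.png

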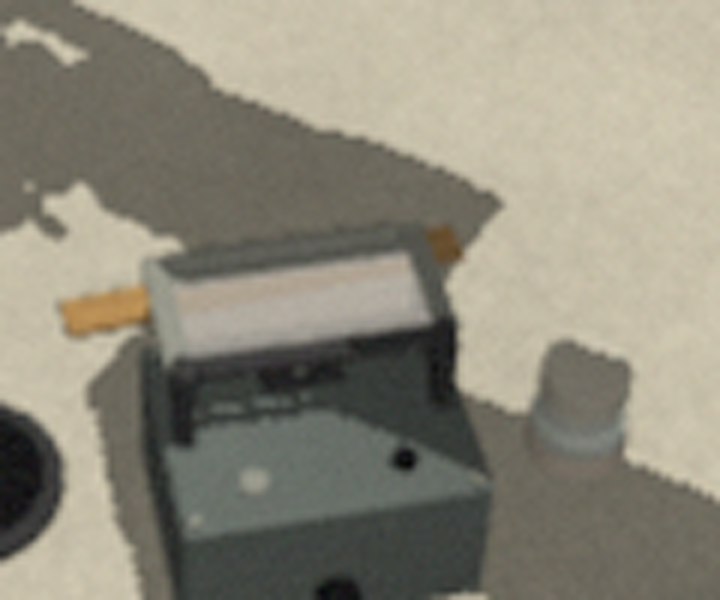

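View pics/top13.png

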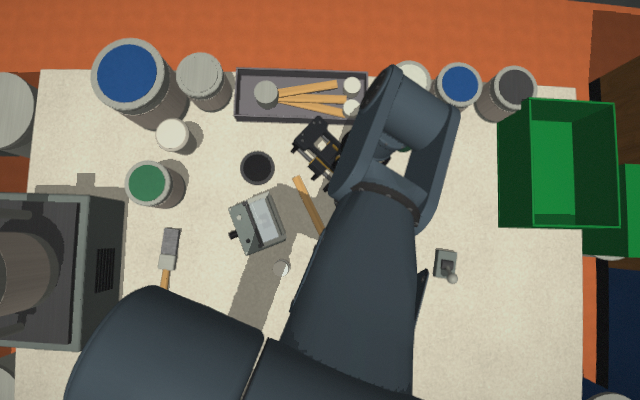

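```bash
python3 - <<'E'
from h import *
for c,(x0,y0) in(('side',(295,205)),('top',(225,180))):
    ims=[]
    for n in('0','13'):
        im=cv2.resize(cv2.imread(f'pics/{c}{n}.png')[y0:y0+70,x0:x0+70],None,fx=5.5,fy=5.5,interpolation=cv2.INTER_CUBIC)
        for a,col in((-.35,(0,0,255)),(0,(0,255,255)),(.35,(0,255,0))):
            q=(pix(c,[b2w([.03*np.sin(a),0,.07+.03*np.cos(a)])])[0]-[x0,y0]+.5)*5.5
            cv2.circle(im,tuple(q.astype(int).tolist()),2,col,-1)
        ims.append(im)
    cv2.imwrite(f'pics/cmp_{c}.png',np.hstack(ims))
ds=np.load('pics/top0.npy');d3=np.load('pics/top13.npy')
for n,d in((0,ds),(13,d3)):
    v,u=np.mgrid[190:250,228:290]
    W=world('top',np.c_[u.ravel(),v.ravel()],d=d[190:250,228:290].ravel());B=w2b(W).T*1000
    m=(abs(B[:,1])<50)&(B[:,0]>-36)&(B[:,0]<25)&(B[:,2]>90);f=np.polyfit(B[m,0],B[m,2],1);print(n,'flap slope',f[0],'z',np.median(B[m,2]))
E
```

```text
0 flap slope -0.02751178179001308 z 109.0238178729357
13 flap slope -0.02771000002357362 z 109.0548949471044
```

View pics/cmp_side.png

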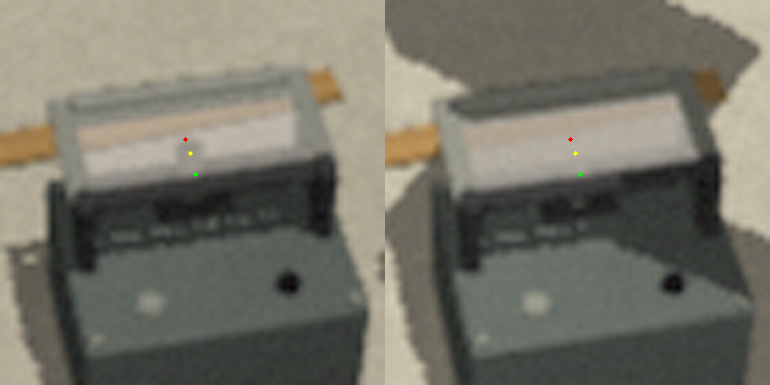

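View pics/cmp_top.png

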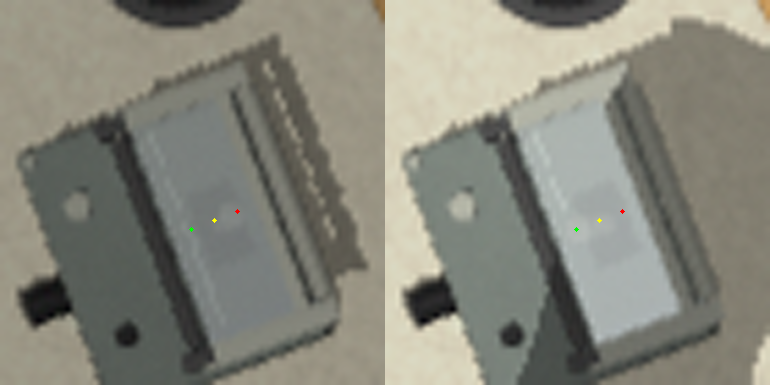

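```bash
python3 - <<'E'
from h import *
ims=[]
for n in('0','13'):
    g=cv2.imread(f'pics/top{n}.png')[200:245,240:285].astype(float)
    g=g.mean(2); m=np.median(g[10:30,12:28]); g=np.clip((g-m)*5+128,0,255).astype(np.uint8)
    im=cv2.cvtColor(cv2.resize(g,None,fx=8.5,fy=8.5,interpolation=cv2.INTER_CUBIC),cv2.COLOR_GRAY2BGR)
    for a,col in((-.35,(0,0,255)),(0,(0,255,255)),(.35,(0,255,0))):
        q=(pix('top',[b2w([.03*np.sin(a),0,.07+.03*np.cos(a)])])[0]-[240,200]+.5)*8.5
        cv2.circle(im,tuple(q.astype(int).tolist()),2,col,-1)
    ims.append(im)
cv2.imwrite('pics/enh.png',np.hstack(ims))
E
```

```text
(no output)
```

View pics/enh.png

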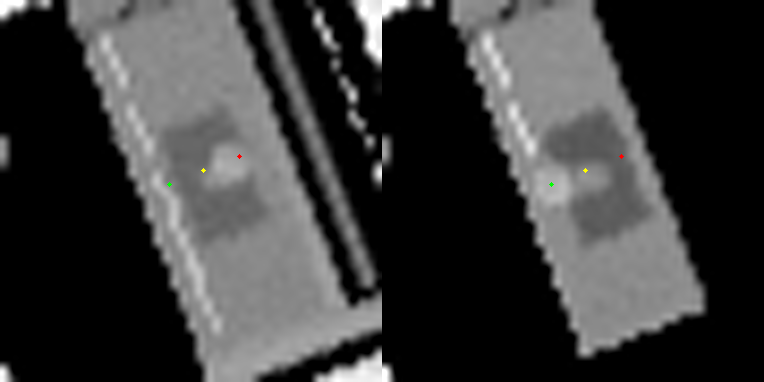

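```bash
python3 - <<'E'
from h import *
a=cv2.imread('pics/side0.png').astype(int);b=cv2.imread('pics/side13.png').astype(int)
for t in('stir_stick','sample_jar','can_lid','lamp_lever','brush','flask','paint_can','coffee_cup'):
    r=bot.find_in('side',t);print(t,[(round(x['p'],2),np.round(x['bbox'])) for x in r[:2]])
cv2.imwrite('pics/diff.png',np.hstack([cv2.resize(cv2.imread('pics/side0.png'),(400,250)),cv2.resize(cv2.imread('pics/side13.png'),(400,250))]))
print(bot.hand_in())
E
```

```text
stir_stick [(0.63, array([289., 220., 355., 236.]))]
sample_jar [(0.6, array([364., 236., 386., 262.]))]
can_lid [(0.75, array([257., 249., 289., 274.])), (0.58, array([368., 139., 393., 165.]))]
lamp_lever []
brush [(0.65, array([371., 140., 397., 166.])), (0.63, array([318., 341., 419., 380.]))]
flask [(0.61, array([272., 111., 291., 175.]))]
paint_can [(0.81, array([231., 301., 293., 376.]))]
coffee_cup [(0.77, array([195., 283., 238., 335.]))]
the job is handed in; nothing more can be done
None
```

View pics/diff.png

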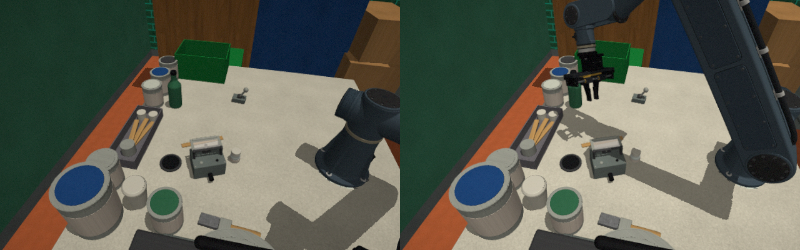

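The toggle is on and the guard is shut over it, but on the way the gripper hit the paint shaker hard enough that the run may be judged a failure on force. I handed the job in at about 18 s.

**What I did**
- **Leaning the tool:** The moves cannot tilt the tool directly. I pushed it against its reach limit on the robot's left until it leaned about 24° (the task suggests about 30°), then carried that lean to the box.
- **Lifting the guard:** I used both fingers, slightly apart and turned. The front one went under the roller and held the guard up, and the rear one pushed the toggle.
- **Flipping the toggle:** The first push partly rode over the toggle tip, with about 8 N upward on the finger. I backed off, lowered about 7 mm and pushed again until the toggle met a firm stop at 8.6 N. From depth pictures the guard was about 0.77 rad open just before the flip, and from there to the stop it stayed between about 0.8 and 1.3 rad (half-way is 0.73).
- **Closing:** I then drew the fingers straight out and the guard dropped shut.

**Last checks**
- **Guard:** The flap's slope and height match the starting picture, so it is fully shut.
- **Toggle:** An enhanced top picture shows the tip at the "on" position. It moved about 84% of the full calculated travel, which I put down to where it started and to blur in the picture.
- **Bench:** The side camera shows the loose objects and the lamp lever where they were. The detector did not report the lever, so I checked that by eye only.

**What went wrong**
- **Collision:** At about 7.3 s, carrying the tool across, the gripper struck the shaker, which I had not mapped. The wrist read about 114 N at the end of that move. It did not show in later pictures as having moved.
- **Limits:** The peak is unknown, so it may have passed the 120 N wrist limit. If the gripper's body was what touched, it passed the 40 N limit too.

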